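# Line up the moulding cores by size on the setting rail

## Robot

A 6-joint arm with a two-finger parallel gripper is mounted at the origin on the work surface. World frame = base frame: x ahead of the robot, y to its left, z up, the work surface at z = 0. Lengths are in mm, angles in rad, forces in N, time in s.
With the tool pointing down it reaches from about 250 to 725 mm from the base axis. Payload 4 kg.
Tool frame: the origin (TCP) lies at the very end of the fingers, on their centre line; the grasp point (between the pads) lies 19 mm behind it (r.hold_point_z is the distance from the TCP to the grasp point, in mm); z points along the fingers, y is the line along which they close (so a half turn about z gives the same grasp; the last joint's range is limited). The gripper opens to 85 mm and grips with 20 to 120 N. Pads are 22 mm wide; open, the fingers measure 114 mm over their backs; the gripper's body (76 mm by 85 mm) begins 54 mm behind the grasp point. The pads swing forward as they close: fully open they stand 13 mm farther back than shut.
Start: joints at [-1.156, 0.241, 0.005, 1.335, 0, 1.571], TCP at [201.502, -457.599, 231.306] pointing down, gripper open.
Joint ranges: [-2.72, 2.72], [-1.05, 1.87], [-1.09, 1.28], [-1.99, 2.15], [-1.42, 1.44], [-3.14, 3.14]. Speed limits (rad/s): [2.79, 2.79, 3.14, 3.14, 3.14, 3.14].

## Interface

Orientations are given as [roll, pitch, yaw] about the fixed x, y, z axes, in that order (R = Rz(yaw) Ry(pitch) Rx(roll)).
In Python, from workcell import r gives the robot as it stands.
- The arm moves only by the tool servo_tool, never from a script. Its argument "steps" is a list of rows, each a list of 7 numbers: the shift along the world's x, y, z as a fraction of full scale, then the turn, a rotation vector about the world's x, y, z as a fraction of full scale, then the opening, from 0 (shut) to 1 (fully open). A call has 1 to 8 rows; each row shifts and turns the commanded pose from where the row before left it; what a row does not reach is not made up. Full scale, the value 1, is 25 mm for a shift and 90 degrees for a turn. A row lasts 1/12 s, in which the tool goes at most 41.7 mm and 7.16 degrees, less where a joint would pass 70% of its speed; a pose out of reach is approached as far as the arm can. A call with a number of a shift or a turn outside -1 to 1 is refused whole. A call with a gripper value outside its range is refused whole. The fingers move at their own pace and stop on an object; "squeeze" is the grip in N (left out, the last holds). Time passes only in rows, so rows that do not move let the fingers close. It gives the time, the measured TCP pose, the force, the opening and the grip force at its end, in the units of the state.
- r.observe(): the state, without advancing time (a new reading comes with each control period).
- r.camera(name): name is "scene" or "top" or "wrist"; returns the picture (480x640x3 uint8, red, green, blue); there is no depth.
- r.calibration(name): a dict with "vertical_fov" (degrees; the focal length in pixels is half the picture's height over the tangent of half this angle, whatever the lens; pixels are square), "cx", "cy" (the principal point, pixels), "rvec" (rotation vector, rad) and "tvec" (3), from world to camera coordinates, as OpenCV has them. Camera axes: x right, y down, z forward; pixel columns grow to the right and rows downward; lengths in mm; the calibration is good to about 2 mm. A picture is of the moment at which its call begins: read the wrist's pose just before it. calibration takes no time and is no camera call; for the wrist camera it gives the pose at the moment of the call.
- r.close_job(): hands the job in; it is judged then, once.
The state is a dict: "clock": time; "qpos": joint angles; "qvel": joint speeds; "joint_torque": joint torques, N m; "position": TCP position; "ee_rot": TCP orientation; "force": force on the tool from outside, world axes, zero at the start; "wrist_torque": the same for the moment, N m; "finger_gap": finger opening in mm; "grasp_force": force on a finger pad.
Only numpy, scipy, OpenCV 4.12 (cv2) and the standard library are available. Lean on these libraries where they do the work, as an engineer would, in place of code of your own. Each camera call takes 0.05 s, during which the arm holds its last target. There are 200 camera calls.

## Task

Get the moulding cores ready for the press setter: stand the four aluminium cores on the four round seats of the setting rail, one on each, in order of size, with the largest next to the red end stop and the smallest farthest from it. Centre each on its seat, keep them upright all the while, and leave them standing free.

Things in the scene. Friction and masses are not known exactly. Their poses are not given: they have to be found in the camera images.
- core_36: the smallest of four loose moulding cores, standing upright on the table: a solid aluminium plug, round, 36 mm across over the lowest 8 mm, tapering to 29 mm at 24 mm height, with a dark steel grip stem on top, 24 mm in diameter and 30 mm high; 54 mm tall overall. Origin at the centre of the underside, z up along its axis. About 0.10 kg.
- core_46: the second smallest of four loose moulding cores, standing upright on the table: a solid aluminium plug, round, 46 mm across over the lowest 8 mm, tapering to 37 mm at 36 mm height, with a dark steel grip stem on top, 24 mm in diameter and 30 mm high; 66 mm tall overall. Origin at the centre of the underside, z up along its axis. About 0.16 kg.
- core_56: the second largest of four loose moulding cores, standing upright on the table: a solid aluminium plug, round, 56 mm across over the lowest 8 mm, tapering to 45 mm at 48 mm height, with a dark steel grip stem on top, 24 mm in diameter and 30 mm high; 78 mm tall overall. Origin at the centre of the underside, z up along its axis. About 0.25 kg.
- core_66: the largest of four loose moulding cores, standing upright on the table: a solid aluminium plug, round, 66 mm across over the lowest 8 mm, tapering to 53 mm at 60 mm height, with a dark steel grip stem on top, 24 mm in diameter and 30 mm high; 90 mm tall overall. Origin at the centre of the underside, z up along its axis. About 0.38 kg.
- seat_white: the white round seat, a flat plastic disc 74 mm across and 4 mm thick, fixed on the setting rail; one of four in a straight row, 88 mm apart centre to centre. Which colour is where in the row changes and has no meaning. Origin at the centre of its underside (on the rail's top, 20 mm above the table), z up; the core stands on its top face, 4 mm higher.
- seat_yellow: the yellow round seat, a flat plastic disc 74 mm across and 4 mm thick, fixed on the setting rail; one of four in a straight row, 88 mm apart centre to centre. Which colour is where in the row changes and has no meaning. Origin at the centre of its underside (on the rail's top, 20 mm above the table), z up; the core stands on its top face, 4 mm higher.
- seat_blue: the blue round seat, a flat plastic disc 74 mm across and 4 mm thick, fixed on the setting rail; one of four in a straight row, 88 mm apart centre to centre. Which colour is where in the row changes and has no meaning. Origin at the centre of its underside (on the rail's top, 20 mm above the table), z up; the core stands on its top face, 4 mm higher.
- seat_green: the green round seat, a flat plastic disc 74 mm across and 4 mm thick, fixed on the setting rail; one of four in a straight row, 88 mm apart centre to centre. Which colour is where in the row changes and has no meaning. Origin at the centre of its underside (on the rail's top, 20 mm above the table), z up; the core stands on its top face, 4 mm higher.
- stop_red: the red end stop, a block 70 mm (its x, across the rail) by 30 mm (its y, along the rail) by 33 mm high, fixed on one end of the setting rail (either end); its centre is in line with the row of seats, 88 mm from the centre of the nearest seat. Origin at the centre of its underside. The other end carries a like black stop. The rail is a grey bar 500 x 80 x 20 mm, fixed on the table.
Not all that is in view belongs to the job. Leave any pink look-alike of the core_66 alone. Leave any pink look-alike of the core_56 alone.

How it is judged (in metres and radians):
At the end, for the whole second after the job is handed in: Each core stands upright (within 0.1 rad), at rest, on the top of a seat, centred within 12 mm, in the order largest, second largest, second smallest, smallest counted from the red end stop (horizontal distance between core_66 and stop_red between 0.058 and 0.118 m and ((horizontal distance between core_66 and seat_white below 0.012 m and z of core_66 in the frame of seat_white between 0.001 and 0.008 m) or (horizontal distance between core_66 and seat_yellow below 0.012 m and z of core_66 in the frame of seat_yellow between 0.001 and 0.008 m) or (horizontal distance between core_66 and seat_blue below 0.012 m and z of core_66 in the frame of seat_blue between 0.001 and 0.008 m) or (horizontal distance between core_66 and seat_green below 0.012 m and z of core_66 in the frame of seat_green between 0.001 and 0.008 m)) and angle between each of core_66, core_56, core_46, core_36's own z axis and vertical below 0.1 rad and linear speed of each of core_66, core_56, core_46, core_36 below 0.02 m/s and angular speed of each of core_66, core_56, core_46, core_36 below 0.2 rad/s and horizontal distance between core_56 and stop_red between 0.146 and 0.206 m and ((horizontal distance between core_56 and seat_white below 0.012 m and z of core_56 in the frame of seat_white between 0.001 and 0.008 m) or (horizontal distance between core_56 and seat_yellow below 0.012 m and z of core_56 in the frame of seat_yellow between 0.001 and 0.008 m) or (horizontal distance between core_56 and seat_blue below 0.012 m and z of core_56 in the frame of seat_blue between 0.001 and 0.008 m) or (horizontal distance between core_56 and seat_green below 0.012 m and z of core_56 in the frame of seat_green between 0.001 and 0.008 m)) and horizontal distance between core_46 and stop_red between 0.234 and 0.294 m and ((horizontal distance between core_46 and seat_white below 0.012 m and z of core_46 in the frame of seat_white between 0.001 and 0.008 m) or (horizontal distance between core_46 and seat_yellow below 0.012 m and z of core_46 in the frame of seat_yellow between 0.001 and 0.008 m) or (horizontal distance between core_46 and seat_blue below 0.012 m and z of core_46 in the frame of seat_blue between 0.001 and 0.008 m) or (horizontal distance between core_46 and seat_green below 0.012 m and z of core_46 in the frame of seat_green between 0.001 and 0.008 m)) and horizontal distance between core_36 and stop_red between 0.322 and 0.382 m and ((horizontal distance between core_36 and seat_white below 0.012 m and z of core_36 in the frame of seat_white between 0.001 and 0.008 m) or (horizontal distance between core_36 and seat_yellow below 0.012 m and z of core_36 in the frame of seat_yellow between 0.001 and 0.008 m) or (horizontal distance between core_36 and seat_blue below 0.012 m and z of core_36 in the frame of seat_blue between 0.001 and 0.008 m) or (horizontal distance between core_36 and seat_green below 0.012 m and z of core_36 in the frame of seat_green between 0.001 and 0.008 m))); the robot touches nothing.
It fails at once if a core is tipped by more than 0.6 rad (angle between any of core_36, core_46, core_56, core_66's own z axis and vertical above 0.6 rad).
It also fails if it takes over 96 s, if anything falls off the work surface, if the arm or the gripper's body presses on something with over 40 N, if the wrist force passes 120 N, or if a joint passes its speed limit or range.

## Working session

There is one attempt and no reset: what is moved stays moved. The work goes in short steps, Python scripts to look and compute and a tool call to move; the robot and the scene stay as the last step left them, time stands still between calls to the robot, and variables do not carry over. Pictures are saved under pics/ and viewed, at most 14 in all, crops included, and the job is handed in when it is done.

Besides the shell and the picture viewer there is one more tool, called after "Call:" as a command line: name --pt "numbers of a row" for each row, then --argument value for the rest. servo_tool: Moves the arm, as the interface text tells. Shift numbers are shares of 25 mm and turn numbers shares of 90 degrees, none past 1 either way. Its arguments: {"type":"object","properties":{"steps":{"type":"array","items":{"type":"array","items":{"type":"number"}}},"squeeze":{"type":"number"}},"required":["steps"]}

```bash
mkdir -p pics; python3 - <<'E'
from workcell import r
import cv2
for n in ("top","scene"):
    im=r.camera(n); cv2.imwrite(f"pics/{n}0.png",im[:,:,::-1]); c=r.calibration(n); print(n,c)
print(r.observe())
E
```

```text
top {'vertical_fov': 44.30471399346465, 'cx': 318.7317004749934, 'cy': 240.88411351319857, 'rvec': array([ 2.11447907, -2.11969052,  0.16627495]), 'tvec': array([   9.87380544,  484.85595203, 1171.8556421 ])}
scene {'vertical_fov': 43.67830913379405, 'cx': 321.8868460681302, 'cy': 232.4122017794066, 'rvec': array([ 1.18692266,  2.42068089, -0.85947352]), 'tvec': array([ 303.52399069, -270.12809117, 1333.00296262])}
{'clock': 0.1, 'qpos': array([-1.15600988e+00,  2.41360988e-01,  3.82651495e-03,  1.33525693e+00,
        1.67144467e-05,  1.57079300e+00]), 'qvel': array([ 0.00059676, -0.00196851,  0.00287104, -0.00046803,  0.00162733,
       -0.00035919]), 'joint_torque': array([ 1.19066804e-04, -3.73138905e+01,  2.53009790e+01,  1.08532820e-02,
        1.60773852e-04,  6.99251856e-06]), 'position': array([ 201.25811516, -457.04554637,  230.4779884 ]), 'ee_rot': array([-3.13959758e+00, -1.67210516e-05,  4.14789737e-01]), 'force': array([-0.72268826, -0.80692897,  0.03864443]), 'wrist_torque': array([-0.05671831,  0.05189549, -0.0099231 ]), 'grasp_force': 0.0, 'finger_gap': 85.3347760811744}
```

View pics/top0.png

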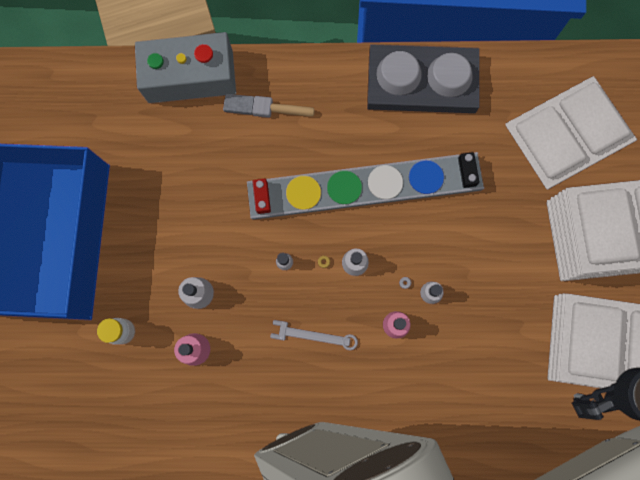

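View pics/scene0.png

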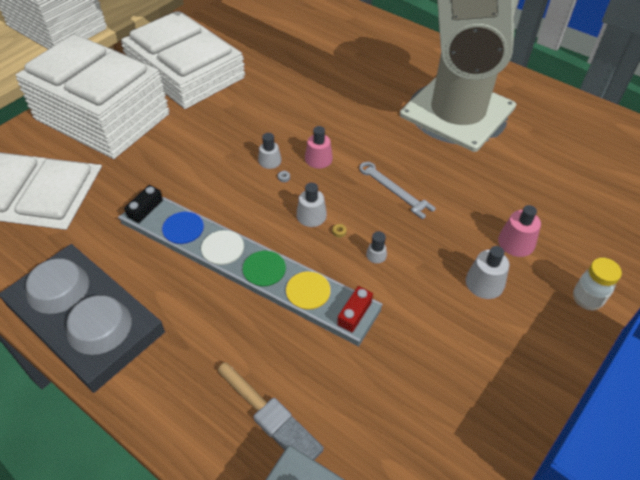

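The top view (and the scene view agrees) shows these candidates:

| Item | Pixel(s) in top view |
|---|---|
| core_66 | (194,291) silver, largest |
| core_56 | (355,261) silver |
| core_46 | (432,292) silver |
| core_36 | (285,261) silver, smallest |
| Pink look-alikes, to avoid | (190,349), (397,324) |
| Jar | (113,331) |
| Nuts | (324,262), (405,283) |
| Grey pucks | (400,72), (450,75) |

The red stop is at (260,196). The seats run yellow (303,192), green (344,187), white (385,182), blue (426,177), so core_66 goes on yellow, core_56 on green, core_46 on white and core_36 on blue.

```bash
cat > h.py <<'E'
import numpy as np, cv2
def K(c):
    f=240/np.tan(np.radians(c["vertical_fov"]/2)); return np.array([[f,0,c["cx"]],[0,f,c["cy"]],[0,0,1]])
def ray(c,uv):
    R=cv2.Rodrigues(c["rvec"])[0]; return -R.T@c["tvec"], R.T@np.linalg.inv(K(c))@[uv[0],uv[1],1]
def onz(c,uv,z):
    o,d=ray(c,uv); return o+d*(z-o[2])/d[2]
def proj(c,p): return cv2.projectPoints(np.float64([p]),c["rvec"],c["tvec"],K(c),None)[0].ravel()
def tri(c1,u1,c2,u2):
    P=[K(c)@np.c_[cv2.Rodrigues(c["rvec"])[0],c["tvec"]] for c in(c1,c2)]
    X=cv2.triangulatePoints(P[0],P[1],np.float64(u1),np.float64(u2)).ravel(); return X[:3]/X[3]
def blob(mask,uv,win):
    u,v=map(int,uv); m=np.zeros_like(mask,np.uint8); s=np.s_[v-win:v+win+1,u-win:u+win+1]; m[s]=mask[s]
    n,l,st,ce=cv2.connectedComponentsWithStats(m); 
    i=1+np.argmax(st[1:,4]); return ce[i],st[i]
E
python3 - <<'E'
from h import *
from workcell import r
I={n:cv2.imread(f"pics/{n}0.png") for n in("top","scene")}; C={n:r.calibration(n) for n in I}
H={n:cv2.cvtColor(I[n],cv2.COLOR_BGR2HSV) for n in I}
A={n:I[n].astype(int) for n in I}
neutral=lambda n:(np.ptp(A[n],axis=2)<28)&(A[n].max(2)<95)
for k,h,t,s in (("66",90,(190,290),(496,257)),("56",78,(356,258),(311,192)),("46",66,(434,292),(268,142)),("36",54,(283,259),(378,241))):
    a,sa=blob(neutral("top"),t,11); b,sb=blob(neutral("scene"),s,13)
    print(k,a.round(1),sa,b.round(1),sb,"top",onz(C["top"],a,h-15).round(1),"sc",onz(C["scene"],b,h-15).round(1),"tri",tri(C["top"],a,C["scene"],b).round(1))
def col(n,k):
    h,s,v=cv2.split(H[n])
    return {"yellow":(abs(h.astype(int)-27)<8)&(s>150)&(v>120),"green":(abs(h.astype(int)-68)<15)&(s>120),"white":(s<50)&(v>170),"blue":(abs(h.astype(int)-110)<10)&(s>150),"red":((h<6)|(h>174))&(s>150)}[k]
for k,t,s in(("red",(260,196),(355,308)),("yellow",(303,192),(308,290)),("green",(344,187),(264,268)),("white",(385,182),(222,247)),("blue",(426,177),(183,228))):
    a,sa=blob(col("top",k),t,21);b,sb=blob(col("scene",k),s,26)
    z=53 if k=="red" else 24
    print(k,a.round(1),sa,"top",onz(C["top"],a,z).round(1),"sc",onz(C["scene"],b,z).round(1),sb)
print(r.calibration("wrist"))
cr=cv2.resize(I["top"][225:375,165:465],None,fx=2.6,fy=2.6,interpolation=cv2.INTER_CUBIC); cv2.imwrite("pics/c0.png",cr)
E
```

```text
66 [189.6 289.5] [183 284  14  12 134] [494.6 256. ] [486 246  18  21 268] top [382.1 264.9  75. ] sc [379.8 264.   75. ] tri [381.8 264.4  77.4]
56 [356.1 258.2] [351 252  11  13 114] [310.8 191.9] [305 183  13  19 208] top [445.6 -67.1  63. ] sc [443.9 -68.5  63. ] tri [445.4 -67.1  65. ]
46 [435.4 290.3] [429 285  14  12 125] [267.9 141.3] [263 133  11  18 174] top [ 381.6 -225.9   51. ] sc [ 379.5 -227.    51. ] tri [ 381.3 -225.4   53.2]
36 [283.6 258.5] [277 253  16  13 129] [377.7 241.1] [371 232  14  19 219] top [449.1  81.2  39. ] sc [446.5  81.7  39. ] tri [448.4  81.8  41.1]
red [261.5 196.1] [253 179  17  35 364] top [578.5 127.5  53. ] sc [593.6 135.7  53. ] [338 287  35  44 643]
yellow [303.2 192.3] [287 176  34  33 888] top [593.7  42.3  24. ] sc [594.   42.9  24. ] [ 286  272   44   37 1250]
green [344.1 187.1] [328 171  34  33 873] top [604.7 -44.8  24. ] sc [604.9 -44.4  24. ] [ 243  251   42   35 1152]
white [384.8 181.6] [368 165  34  33 878] top [ 616.2 -131.7   24. ] sc [ 614.6 -131.8   24. ] [ 201  230   43   34 1151]
blue [426.  176.8] [409 161  35  33 889] top [ 626.1 -219.3   24. ] sc [ 626.3 -218.6   24. ] [163 212  40  32 995]
{'vertical_fov': 62.387618928899606, 'cx': 314.2951965458537, 'cy': 244.33202004266968, 'rvec': array([-2.41147981,  1.57181632,  0.24353772]), 'tvec': array([-499.33535687,  -40.40399421,  379.85529597])}
```

View pics/c0.png

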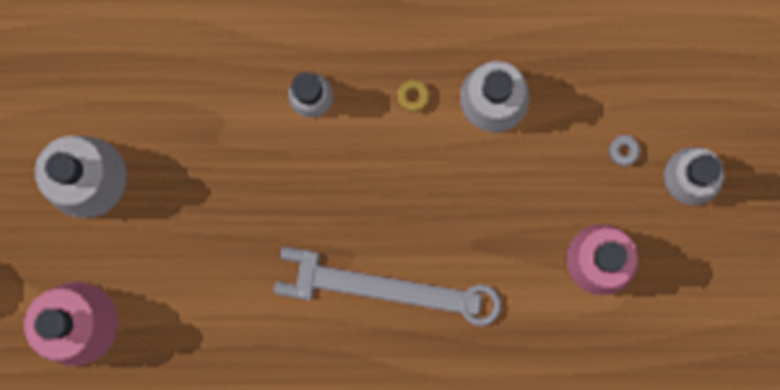

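The crop confirms four silver cores with dark stems, and the two pink ones at crop (70,325) and (605,258) stay out of it. The two views agree within 2 mm and the seats come out 88 mm apart, so I'm heading for core_36 first.

Call:
servo_tool --pt "0.46 1 -0.3 0 0 0 1" --pt "0.46 1 -0.3 0 0 0 1" --pt "0.46 1 -0.3 0 0 0 1" --pt "0.46 1 -0.3 0 0 0 1" --pt "0.46 1 -0.3 0 0 0 1" --pt "0.46 1 -0.3 0 0 0 1" --pt "0.46 1 -0.3 0 0 0 1" --pt "0.46 1 -0.3 0 0 0 1" --squeeze 50

```text
clock: 0.77
position: [293.5, -256.1, 170.7]
ee_rot: [-3.141, 0.0, 0.414]
force: [-0.6, -0.8, -0.2]
finger_gap: 85.1
grasp_force: 0.0
```

```bash
python3 -c "
from workcell import r
o=r.observe();print(o['clock'],o['qpos'].round(3),o['position'],o['ee_rot'])"
```

```text
0.7667 [-0.718  0.064 -0.371  1.137  0.     2.01 ] [ 293.52623157 -256.14132233  170.67377645] [-3.14101628e+00  1.88881973e-04  4.14442060e-01]
```

Call:
servo_tool --pt "0.44 0.96 -0.2 0 0 0.065 1" --pt "0.44 0.96 -0.2 0 0 0.065 1" --pt "0.44 0.96 -0.2 0 0 0.065 1" --pt "0.44 0.96 -0.2 0 0 0.065 1" --pt "0.44 0.96 -0.2 0 0 0.065 1" --pt "0.44 0.96 -0.2 0 0 0.065 1" --pt "0.44 0.96 -0.2 0 0 0.065 1" --pt "0.44 0.96 -0.2 0 0 0.065 1"

```text
clock: 1.43
position: [381.5, -64.3, 130.9]
ee_rot: [-3.141, 0.0, 1.237]
force: [0.0, 0.3, -0.3]
finger_gap: 85.6
grasp_force: 0.0
```

Call:
servo_tool --pt "0.44 0.96 -0.2 0 0 0 1" --pt "0.44 0.96 -0.2 0 0 0 1" --pt "0.44 0.96 -0.2 0 0 0 1" --pt "0.44 0.96 -0.2 0 0 0 1" --pt "0.44 0.96 -0.2 0 0 0 1" --pt "0.44 0.96 -0.2 0 0 0 1" --pt "0 0 0 0 0 0 1"

```text
clock: 2.02
position: [449.0, 81.9, 100.3]
ee_rot: [-3.141, -0.002, 1.236]
force: [-0.1, 0.5, -0.7]
finger_gap: 85.2
grasp_force: 0.0
```

```bash
python3 - <<'E'
from workcell import r
from h import *
c=r.calibration("wrist"); im=r.camera("wrist"); cv2.imwrite("pics/w1.png",im[:,:,::-1]); print(r.observe()["position"],proj(c,[448,81.5,54]),proj(c,[448,81.5,39]))
E
```

```text
[447.72456238  80.13115993 100.45625651] [313.8531242 275.4941083] [313.90775185 265.3275921 ]
```

View pics/w1.png

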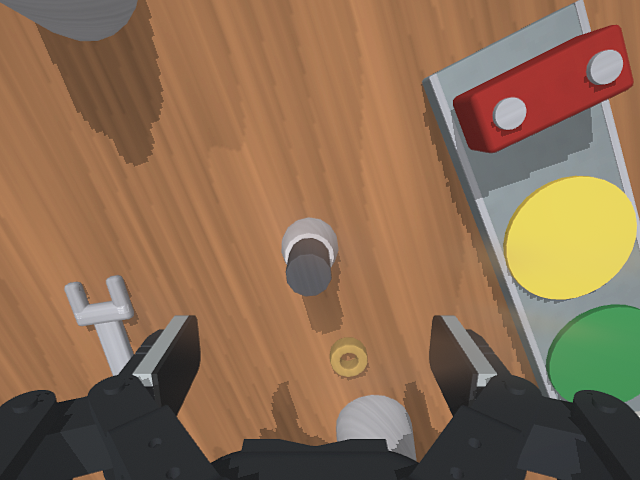

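The wrist view shows core_36's stem top at (308,275), about 2 mm from the prediction, centred between the pads and with nothing in the fingers' way. Descending to grip.

Call:
servo_tool --pt "0.02 0.12 -0.8 0 0 0 1" --pt "0 0 -0.8 0 0 0 1" --pt "0 0 -0.8 0 0 0 1" --pt "0 0 -0.5 0 0 0 1" --pt "0 0 0 0 0 0 0.4" --pt "0 0 0 0 0 0 0" --pt "0 0 0 0 0 0 0" --pt "0 0 0 0 0 0 0"

```text
clock: 2.73
position: [448.9, 81.3, 29.9]
ee_rot: [3.14, -0.001, 1.231]
force: [0.2, -0.5, 0.9]
finger_gap: 38.7
grasp_force: 0.0
```

Call:
servo_tool --pt "0 0 0 0 0 0 0" --pt "0 0 0 0 0 0 0" --pt "0 0 0 0 0 0 0" --pt "0 0 0 0 0 0 0"

```text
clock: 3.07
position: [448.8, 81.5, 29.9]
ee_rot: [3.14, -0.001, 1.232]
force: [-1.1, -0.5, 6.1]
finger_gap: 22.4
grasp_force: 48.8
```

Call:
servo_tool --pt "0 0 0.2 0 0 0 0" --pt "0 0 0.5 0 0 0 0" --pt "0 0 0.7 0 0 0 0" --pt "0.22 -0.38 0.6 0 0 0 0" --pt "0.44 -0.75 0.2 0 0 0 0" --pt "0.44 -0.75 0 0 0 0 0" --pt "0.44 -0.75 0 0 0 0 0" --pt "0.44 -0.75 0 0 0 0 0"

```text
clock: 3.73
position: [498.0, -3.8, 84.3]
ee_rot: [3.141, -0.0, 1.232]
force: [-0.3, -0.3, -0.9]
finger_gap: 22.7
grasp_force: 49.1
```

Call:
servo_tool --pt "0.44 -0.75 0 0 0 0 0" --pt "0.44 -0.75 0 0 0 0 0" --pt "0.44 -0.75 0 0 0 0 0" --pt "0.44 -0.75 0 0 0 0 0" --pt "0.44 -0.75 0 0 0 0 0" --pt "0.44 -0.75 0 0 0 0 0" --pt "0.44 -0.75 0 0 0 0 0" --pt "0.44 -0.75 0 0 0 0 0"

```text
clock: 4.4
position: [585.6, -154.0, 83.7]
ee_rot: [-3.141, 0.0, 1.232]
force: [-0.0, -0.5, -1.4]
finger_gap: 22.3
grasp_force: 49.1
```

Call:
servo_tool --pt "0.44 -0.75 0 0 0 0 0" --pt "0.44 -0.75 0 0 0 0 0" --pt "0.3 -0.39 0 0 0 0 0" --pt "0 0 0 0 0 0 0" --pt "0 0 0 0 0 0 0"

```text
clock: 4.82
position: [614.7, -200.6, 83.3]
ee_rot: [-3.14, -0.0, 1.231]
force: [0.5, 0.3, -0.6]
finger_gap: 22.0
grasp_force: 49.2
```

```bash
python3 - <<'E'
from workcell import r
from h import *
c=r.calibration("wrist"); im=r.camera("wrist"); cv2.imwrite("pics/w2.png",im[:,:,::-1]); o=r.observe();print(o["position"],o["qpos"],o["ee_rot"],o["force"],proj(c,[626,-219,24]))
E
```

```text
[ 614.30257119 -199.9487928    83.31474064] [-3.14822922e-01  6.20269375e-01  1.95822805e-01  1.14801153e+00
  3.16539781e-04  1.59527331e+00] [-3.13992363e+00 -2.75773317e-04  1.23149592e+00] [-0.47413236  0.53560071 -1.02089362] [345.77177404 288.3636538 ]
```

View pics/w2.png

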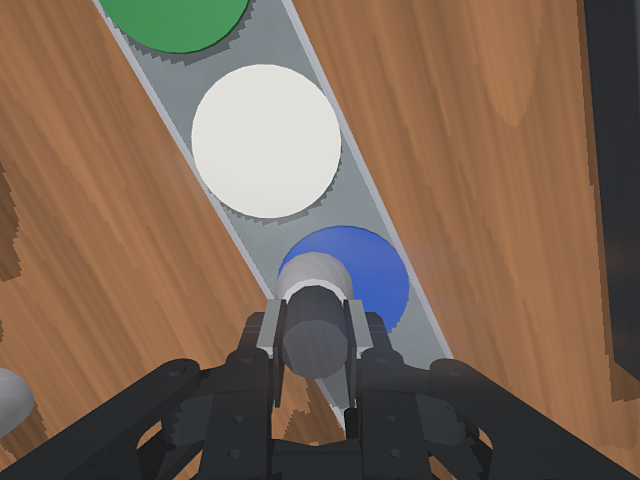

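The gripped core_36 is at (315,330), still short of the blue seat, whose centre is predicted at (346,288). One more step brings it over, then I'll lower and release.

Call:
servo_tool --pt "0.44 -0.75 0 0 0 0 0" --pt "0 0 -0.4 0 0 0 0" --pt "0 0 -0.4 0 0 0 0" --pt "0 0 -0.3 0 0 0 0" --pt "0 0 -0.1 0 0 0 0" --pt "0 0 -0.04 0 0 0 0" --pt "0 0 0 0 0 0 0"

```text
clock: 5.45
position: [624.1, -217.6, 53.7]
ee_rot: [-3.138, -0.0, 1.233]
force: [-4.3, 1.7, 7.2]
finger_gap: 22.7
grasp_force: 50.9
```

Call:
servo_tool --pt "0 0 0 0 0 0 0.3" --pt "0 0 0 0 0 0 0.6" --pt "0 0 0 0 0 0 0.8" --pt "0 0 0 0 0 0 0.8" --pt "0 0 0.3 0 0 0 0.8" --pt "0 0 0.7 0 0 0 0.8" --pt "0 0 0.7 0 0 0 0.8" --pt "0 0 0.7 0 0 0 0.8"

```text
clock: 6.12
position: [625.8, -219.0, 113.5]
ee_rot: [-3.141, -0.0, 1.232]
force: [-0.9, -0.1, -0.4]
finger_gap: 67.9
grasp_force: 0.0
```

Call:
servo_tool --pt "-0.82 -0.02 0 0 0 0 1" --pt "-0.82 -0.02 0 0 0 0 1" --pt "-0.82 -0.02 0 0 0 0 1" --pt "-0.82 -0.02 0 0 0 0 1" --pt "-0.82 -0.02 0 0 0 0 1" --pt "-0.82 -0.02 0 0 0 0 1" --pt "-0.82 -0.03 0 0 0 0 1" --pt "-0.82 -0.03 0 0 0 0 1"

```text
clock: 6.78
position: [461.2, -223.6, 113.3]
ee_rot: [3.141, 0.0, 1.232]
force: [-0.2, -0.2, -0.1]
finger_gap: 85.5
grasp_force: 0.0
```

Call:
servo_tool --pt "-0.82 -0.02 0 0 0 0 1" --pt "-0.82 -0.03 0 0 0 0 1" --pt "-0.82 -0.02 0 0 0 0 1" --pt "-0.78 -0.03 0 0 0 0 1" --pt "0 0 0 0 0 0 1" --pt "0 0 0 0 0 0 1"

```text
clock: 7.28
position: [380.9, -226.3, 113.5]
ee_rot: [3.14, 0.0, 1.23]
force: [0.7, -0.5, 0.0]
finger_gap: 85.4
grasp_force: 0.0
```

```bash
cat > chk.py <<'E'
# wrist check: dark stem blob near predicted place -> position at stem mid height
import sys
from workcell import r
from h import *
x,y,h=map(float,sys.argv[1:4]); c=r.calibration("wrist"); im=r.camera("wrist").astype(int); o=r.observe()
p=proj(c,[x,y,h-15]); m=(np.ptp(im,axis=2)<28)&(im.max(2)<95)
a,s=blob(m,p,45); print("pred",p.round(),"seen",a.round(),s,"pos",onz(c,a,h-15).round(1),"tcp",o["position"].round(1),o["force"].round(1))
cv2.imwrite(f"pics/w{h:.0f}.png",im[:,:,::-1].astype(np.uint8))
E
python3 chk.py 381 -226 66
```

```text
pred [315. 263.] seen [297. 253.] [288 238  21  38 213] pos [ 373.5 -217.3   51. ] tcp [ 381.9 -226.6  113.5] [ 0.1 -0.2 -0.1]
```

View pics/w66.png

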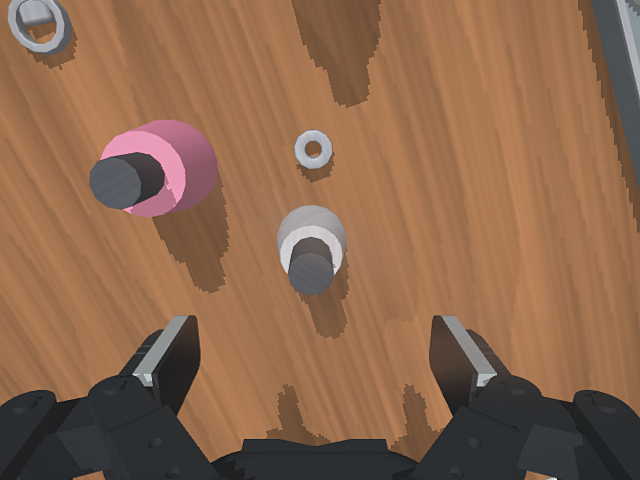

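The stem top is at about (311,272) and its midpoint near (311,265), against a prediction of (315,263). The automatic mask clipped the lighter stem top, so the position stands. The pink core is clear at (130,180).

Call:
servo_tool --pt "0 0 -0.8 0 0 0 1" --pt "0 0 -0.8 0 0 0 1" --pt "0 0 -0.8 0 0 0 1" --pt "0 0 -0.48 0 0 0 1" --pt "0 0 0 0 0 0 0.4" --pt "0 0 0 0 0 0 0" --pt "0 0 0 0 0 0 0" --pt "0 0 0 0 0 0 0"

```text
clock: 8.0
position: [382.4, -226.7, 41.8]
ee_rot: [3.139, 0.0, 1.232]
force: [-0.4, -0.4, 0.2]
finger_gap: 39.0
grasp_force: 0.0
```

Call:
servo_tool --pt "0 0 0 0 0 0 0" --pt "0 0 0 0 0 0 0" --pt "0 0 0 0 0 0 0" --pt "0 0 0 0 0 0 0"

```text
clock: 8.33
position: [381.6, -226.5, 41.6]
ee_rot: [3.14, 0.0, 1.232]
force: [-1.8, 0.2, 3.5]
finger_gap: 22.7
grasp_force: 49.1
```

Call:
servo_tool --pt "0 0 0.2 0 0 0 0" --pt "0 0 0.5 0 0 0 0" --pt "0 0 0.7 0 0 0 0" --pt "0.33 0.13 0.6 0 0 0 0" --pt "0.66 0.266 0 0 0 0 0" --pt "0.66 0.266 0 0 0 0 0" --pt "0.66 0.266 0 0 0 0 0" --pt "0.66 0.266 0 0 0 0 0"

```text
clock: 9.0
position: [455.5, -195.8, 90.7]
ee_rot: [-3.141, -0.0, 1.231]
force: [-0.8, 0.8, -1.7]
finger_gap: 22.0
grasp_force: 49.3
```

Call:
servo_tool --pt "0.66 0.266 0 0 0 0 0" --pt "0.66 0.266 0 0 0 0 0" --pt "0.66 0.266 0 0 0 0 0" --pt "0.66 0.266 0 0 0 0 0" --pt "0.66 0.266 0 0 0 0 0" --pt "0.66 0.266 0 0 0 0 0" --pt "0.66 0.266 0 0 0 0 0" --pt "0.66 0.266 0 0 0 0 0"

```text
clock: 9.67
position: [587.3, -142.5, 90.2]
ee_rot: [-3.14, 0.0, 1.232]
force: [-0.1, -0.3, -3.0]
finger_gap: 22.6
grasp_force: 49.3
```

Call:
servo_tool --pt "0.66 0.266 0 0 0 0 0" --pt "0.47 0.19 0 0 0 0 0" --pt "0 0 0 0 0 0 0" --pt "0 0 0 0 0 0 0"

```text
clock: 10.0
position: [615.1, -131.3, 89.9]
ee_rot: [-3.14, 0.001, 1.232]
force: [1.1, -0.3, -3.0]
finger_gap: 22.1
grasp_force: 49.3
```

Call:
servo_tool --pt "0 0 -0.4 0 0 0 0" --pt "0 0 -0.4 0 0 0 0" --pt "0 0 -0.2 0 0 0 0" --pt "0 0 -0.06 0 0 0 0" --pt "0 0 0 0 0 0 0"

```text
clock: 10.42
position: [613.1, -131.6, 65.1]
ee_rot: [-3.138, 0.0, 1.231]
force: [-5.4, 2.0, 8.6]
finger_gap: 22.6
grasp_force: 50.0
```

Call:
servo_tool --pt "0 0 0 0 0 0 0.3" --pt "0 0 0 0 0 0 0.6" --pt "0 0 0 0 0 0 0.8" --pt "0 0 0 0 0 0 0.8" --pt "0 0 0.3 0 0 0 0.8" --pt "0 0 0.7 0 0 0 0.8" --pt "0 0 0.7 0 0 0 0.8" --pt "0 0 0.7 0 0 0 0.8"

```text
clock: 11.08
position: [615.5, -131.7, 125.1]
ee_rot: [-3.141, 0.0, 1.232]
force: [0.5, -0.0, -0.2]
finger_gap: 68.4
grasp_force: 0.0
```

Call:
servo_tool --pt "-0.85 0.32 0 0 0 0 1" --pt "-0.85 0.32 0 0 0 0 1" --pt "-0.85 0.32 0 0 0 0 1" --pt "-0.85 0.32 0 0 0 0 1" --pt "-0.85 0.32 0 0 0 0 1" --pt "-0.85 0.32 0 0 0 0 1" --pt "-0.85 0.32 0 0 0 0 1" --pt "-0.85 0.32 0 0 0 0 1"

```text
clock: 11.75
position: [444.8, -67.4, 124.8]
ee_rot: [3.141, -0.0, 1.232]
force: [0.2, 0.9, 0.4]
finger_gap: 85.3
grasp_force: 0.0
```

Call:
servo_tool --pt "0 0 0 0 0 0 1" --pt "0 0 0 0 0 0 1"

```text
clock: 11.92
position: [445.1, -67.4, 125.0]
ee_rot: [3.141, -0.0, 1.232]
force: [0.3, 0.3, -0.6]
finger_gap: 85.1
grasp_force: 0.0
```

```bash
sed -i 's/max(2)<95/max(2)<120/' chk.py; python3 chk.py 445 -67.5 78
```

```text
pred [315. 264.] seen [311. 267.] [ 289  238   46   58 2112] pos [442.2 -68.4  63. ] tcp [446.3 -67.7 125.1] [ 0.9 -1.1  0.5]
```

Call:
servo_tool --pt "-0.04 0 -0.8 0 0 0 1" --pt "0 0 -0.8 0 0 0 1" --pt "0 0 -0.8 0 0 0 1" --pt "0 0 -0.45 0 0 0 1" --pt "0 0 0 0 0 0 0.4" --pt "0 0 0 0 0 0 0" --pt "0 0 0 0 0 0 0" --pt "0 0 0 0 0 0 0"

```text
clock: 12.63
position: [446.0, -68.0, 54.1]
ee_rot: [3.139, -0.0, 1.231]
force: [-0.0, -0.5, -0.5]
finger_gap: 38.7
grasp_force: 0.0
```

Call:
servo_tool --pt "0 0 0 0 0 0 0" --pt "0 0 0 0 0 0 0" --pt "0 0 0 0 0 0 0" --pt "0 0 0 0 0 0 0"

```text
clock: 12.97
position: [445.3, -67.7, 53.9]
ee_rot: [3.14, -0.0, 1.232]
force: [-1.1, 0.1, 3.7]
finger_gap: 22.7
grasp_force: 49.0
```

Call:
servo_tool --pt "0 0 0.2 0 0 0 0" --pt "0 0 0.5 0 0 0 0" --pt "0 0 0.7 0 0 0 0" --pt "0.33 0.05 0.6 0 0 0 0" --pt "0.66 0.096 0 0 0 0 0" --pt "0.66 0.096 0 0 0 0 0" --pt "0.66 0.096 0 0 0 0 0" --pt "0.66 0.096 0 0 0 0 0"

```text
clock: 13.63
position: [518.7, -56.6, 102.8]
ee_rot: [-3.14, 0.0, 1.232]
force: [0.0, -0.7, -2.3]
finger_gap: 22.4
grasp_force: 49.4
```

Call:
servo_tool --pt "0.66 0.096 0 0 0 0 0" --pt "0.66 0.096 0 0 0 0 0" --pt "0.66 0.096 0 0 0 0 0" --pt "0.66 0.096 0 0 0 0 0" --pt "0.66 0.096 0 0 0 0 0" --pt "0.15 0.02 0 0 0 0 0" --pt "0 0 0 0 0 0 0" --pt "0 0 0 0 0 0 0"

```text
clock: 14.3
position: [603.7, -44.3, 102.2]
ee_rot: [-3.139, 0.001, 1.232]
force: [-0.7, -0.2, -2.1]
finger_gap: 22.6
grasp_force: 49.4
```

Call:
servo_tool --pt "0 0 -0.4 0 0 0 0" --pt "0 0 -0.4 0 0 0 0" --pt "0 0 -0.2 0 0 0 0" --pt "0 0 -0.05 0 0 0 0" --pt "0 0 0 0 0 0 0"

```text
clock: 14.72
position: [602.8, -44.1, 77.4]
ee_rot: [-3.138, 0.0, 1.232]
force: [-5.9, 0.1, 6.8]
finger_gap: 22.4
grasp_force: 50.3
```

Call:
servo_tool --pt "0 0 0 0 0 0 0.3" --pt "0 0 0 0 0 0 0.6" --pt "0 0 0 0 0 0 0.8" --pt "0 0 0 0 0 0 0.8" --pt "0 0 0.3 0 0 0 0.8" --pt "0 0 0.7 0 0 0 0.8" --pt "0 0 0.7 0 0 0 0.8" --pt "0 0 0.7 0 0 0 0.8"

```text
clock: 15.38
position: [605.0, -44.3, 137.6]
ee_rot: [-3.141, 0.0, 1.232]
force: [0.0, -0.3, 0.4]
finger_gap: 68.2
grasp_force: 0.0
```

Call:
servo_tool --pt "-0.56 0.77 0 0 0 0 1" --pt "-0.56 0.77 0 0 0 0 1" --pt "-0.56 0.77 0 0 0 0 1" --pt "-0.56 0.77 0 0 0 0 1" --pt "-0.56 0.77 0 0 0 0 1" --pt "-0.56 0.77 0 0 0 0 1" --pt "-0.56 0.77 0 0 0 0 1" --pt "-0.56 0.77 0 0 0 0 1"

```text
clock: 16.05
position: [492.6, 110.6, 137.4]
ee_rot: [3.141, -0.001, 1.231]
force: [-0.0, -0.1, -0.4]
finger_gap: 85.2
grasp_force: 0.0
```

Call:
servo_tool --pt "-0.56 0.77 0 0 0 0 1" --pt "-0.56 0.77 0 0 0 0 1" --pt "-0.56 0.77 0 0 0 0 1" --pt "-0.56 0.77 0 0 0 0 1" --pt "-0.56 0.77 0 0 0 0 1" --pt "-0.56 0.77 0 0 0 0 1" --pt "-0.56 0.77 0 0 0 0 1" --pt "-0.56 0.77 0 0 0 0 1"

```text
clock: 16.72
position: [380.6, 264.8, 137.5]
ee_rot: [3.141, -0.001, 1.231]
force: [0.3, 0.8, -0.6]
finger_gap: 85.4
grasp_force: 0.0
```

Call:
servo_tool --pt "0 0 0 0 0 0 1" --pt "0 0 0 0 0 0 1"

```text
clock: 16.88
position: [380.8, 264.6, 137.4]
ee_rot: [3.141, -0.001, 1.234]
force: [-0.6, 0.6, -0.7]
finger_gap: 85.7
grasp_force: 0.0
```

```bash
python3 chk.py 381.5 264.5 90
```

```text
pred [317. 263.] seen [312. 266.] [ 290  237   46   58 2094] pos [378.7 263.8  75. ] tcp [381.2 264.  137.3] [-0.1  0.4 -0.1]
```

View pics/w90.png

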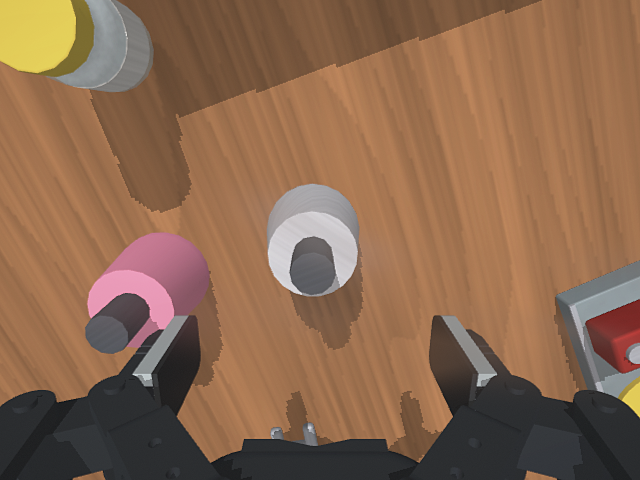

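The wrist view shows core_66's stem top at (312,270), matching the prediction. The pink core at (150,290) looks close to the left finger, but it is about 125 mm from core_66 on the table, so I'm descending with a narrower opening.

Call:
servo_tool --pt "-0.02 0.02 -0.8 0 0 0 0.7" --pt "0 0 -0.8 0 0 0 0.7" --pt "0 0 -0.8 0 0 0 0.7" --pt "0 0 -0.47 0 0 0 0.7" --pt "0 0 0 0 0 0 0.4" --pt "0 0 0 0 0 0 0" --pt "0 0 0 0 0 0 0" --pt "0 0 0 0 0 0 0" --squeeze 60

```text
clock: 17.6
position: [381.3, 264.3, 65.9]
ee_rot: [3.141, -0.001, 1.231]
force: [0.8, -1.0, -2.6]
finger_gap: 22.4
grasp_force: 58.8
```

Call:
servo_tool --pt "0 0 0 0 0 0 0" --pt "0 0 0 0 0 0 0" --pt "0 0 0 0 0 0 0"

```text
clock: 17.85
position: [381.3, 264.4, 65.8]
ee_rot: [3.14, -0.001, 1.231]
force: [-0.0, -0.6, 0.7]
finger_gap: 22.1
grasp_force: 59.2
```

Call:
servo_tool --pt "0 0 0.2 0 0 0 0" --pt "0 0 0.5 0 0 0 0" --pt "0 0 0.7 0 0 0 0" --pt "0.3 -0.31 0.7 0 0 0 0" --pt "0.6 -0.623 0.6 0 0 0 0" --pt "0.6 -0.623 0.3 0 0 0 0" --pt "0.6 -0.623 0 0 0 0 0" --pt "0.6 -0.623 0 0 0 0 0"

```text
clock: 18.52
position: [448.6, 193.8, 140.9]
ee_rot: [3.141, -0.001, 1.232]
force: [-0.4, -0.4, -4.3]
finger_gap: 22.1
grasp_force: 59.2
```

Call:
servo_tool --pt "0.6 -0.623 0 0 0 0 0" --pt "0.6 -0.623 0 0 0 0 0" --pt "0.6 -0.623 0 0 0 0 0" --pt "0.6 -0.623 0 0 0 0 0" --pt "0.6 -0.623 0 0 0 0 0" --pt "0.6 -0.623 0 0 0 0 0" --pt "0.6 -0.623 0 0 0 0 0" --pt "0.6 -0.623 0 0 0 0 0"

```text
clock: 19.18
position: [567.9, 68.9, 139.7]
ee_rot: [-3.14, 0.0, 1.232]
force: [1.0, 0.8, -1.6]
finger_gap: 22.1
grasp_force: 59.2
```

Call:
servo_tool --pt "0.6 -0.623 0 0 0 0 0" --pt "0.44 -0.456 0 0 0 0 0" --pt "0 0 0 0 0 0 0" --pt "0 0 0 0 0 0 0"

```text
clock: 19.52
position: [593.7, 42.1, 139.4]
ee_rot: [-3.14, 0.0, 1.23]
force: [-0.9, 1.1, -3.1]
finger_gap: 21.7
grasp_force: 59.3
```

Call:
servo_tool --pt "0 0 -0.5 0 0 0 0" --pt "0 0 -0.6 0 0 0 0" --pt "0 0 -0.5 0 0 0 0" --pt "0 0 -0.3 0 0 0 0" --pt "0 0 -0.1 0 0 0 0" --pt "0 0 -0.05 0 0 0 0" --pt "0 0 0 0 0 0 0"

```text
clock: 20.1
position: [592.7, 43.5, 90.1]
ee_rot: [-3.14, -0.0, 1.233]
force: [-2.3, -0.2, 2.0]
finger_gap: 22.0
grasp_force: 60.2
```

Call:
servo_tool --pt "0 0 0 0 0 0 0.3" --pt "0 0 0 0 0 0 0.6" --pt "0 0 0 0 0 0 0.8" --pt "0 0 0 0 0 0 0.8" --pt "0 0 0.3 0 0 0 0.8" --pt "0 0 0.7 0 0 0 0.8" --pt "0 0 0.7 0 0 0 0.8" --pt "0 0 0.7 0 0 0 0.8"

```text
clock: 20.77
position: [594.1, 42.5, 149.8]
ee_rot: [-3.142, 0.0, 1.231]
force: [0.5, -1.3, -0.1]
finger_gap: 68.2
grasp_force: 0.0
```

Call:
servo_tool --pt "-0.8 0 0.6 0 0 0 1" --pt "-0.8 0 0.6 0 0 0 1" --pt "-0.8 0 0.6 0 0 0 1" --pt "-0.8 0.3 0.6 0 0 0 1" --pt "-0.8 0.5 0 0 0 0 1" --pt "-0.8 0.5 0 0 0 0 1" --pt "-0.8 0.5 0 0 0 0 1" --pt "-0.8 0.5 0 0 0 0 1"

```text
clock: 21.43
position: [433.4, 100.5, 209.7]
ee_rot: [3.14, -0.001, 1.231]
force: [0.5, 0.0, -0.2]
finger_gap: 85.7
grasp_force: 0.0
```

Call:
servo_tool --pt "-0.8 0.5 0 0 0 0 1" --pt "-0.8 0.5 0 0 0 0 1" --pt "-0.4 0.2 0 0 0 0 1" --pt "0 0 0 0 0 0 1" --pt "0 0 0 0 0 0 1"

```text
clock: 21.85
position: [384.6, 130.2, 209.5]
ee_rot: [3.14, -0.001, 1.233]
force: [-0.3, -0.0, -0.6]
finger_gap: 85.6
grasp_force: 0.0
```

```bash
python3 - <<'E'
from h import *
from workcell import r
I={n:r.camera(n) for n in("top","scene")}; C={n:r.calibration(n) for n in I}
S={"66":(90,594,42.5),"56":(78,605,-44.5),"46":(66,615.5,-131.7),"36":(54,626,-219)}
for n in I: cv2.imwrite(f"pics/{n}1.png",I[n][:,:,::-1])
for k,(h,x,y) in S.items():
    A=[]
    for n in I:
        a=I[n].astype(int); m=(np.ptp(a,axis=2)<28)&(a.max(2)<95); z=24+h-15
        b,s=blob(m,proj(C[n],[x,y,z]),12); A.append(b); print(k,n,s,(onz(C[n],b,z)-[x,y,z]).round(1))
    print("tri",tri(C["top"],A[0],C["scene"],A[1]).round(1))
print(r.observe()["clock"])
t=cv2.resize(I["top"][140:230,235:495],None,fx=2.8,fy=2.8); s=cv2.resize(I["scene"][140:360,100:400],None,fx=1.5,fy=1.5)
w=max(t.shape[1],s.shape[1]); p=lambda i:cv2.copyMakeBorder(i,0,0,0,w-i.shape[1],0)
cv2.imwrite("pics/end.png",np.vstack([p(t),p(s)])[:,:,::-1])
E
```

```text
66 top [295 176  12  14 140] [-0.1  1.9  0. ]
66 scene [302 252  14  22 255] [-1.6  1.  -0. ]
tri [593.4  44.3 100.7]
56 top [339 172  12  14 132] [0.2 0.7 0. ]
56 scene [255 235  14  20 233] [-1.9 -0.3  0. ]
tri [604.4 -43.7  89.3]
46 top [381 169  13  14 133] [-0.8  0.1  0. ]
46 scene [212 218  15  20 226] [-2.2 -0.9  0. ]
tri [ 614.2 -131.4   76.7]
36 top [422 164  13  14 133] [1.1 1.9 0. ]
36 scene [171 203  16  20 223] [-0.3  0.3  0. ]
tri [ 626.6 -216.9   65. ]
21.95
```

View pics/end.png

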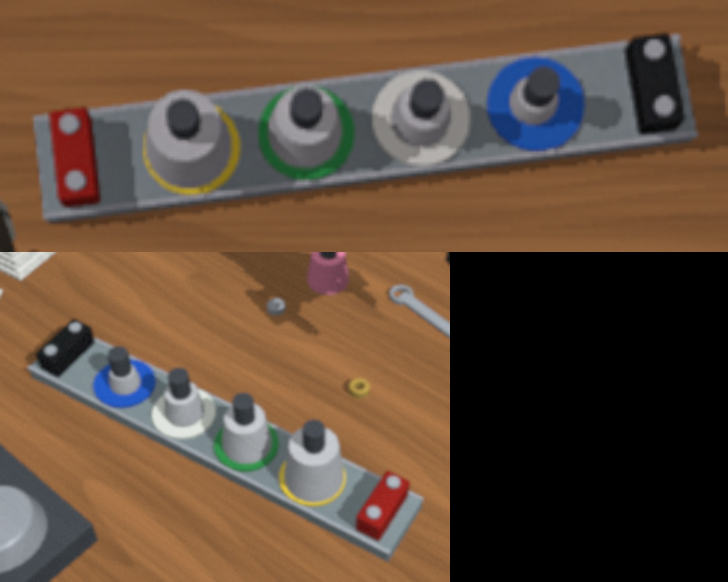

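All four cores stand upright on their seats in the right order, largest by the red stop. Each is within about 2 mm of centre and the arm is clear, so I'm handing in.

```bash
python3 -c "
from workcell import r
print(r.close_job())"
```

```text
the job is handed in; nothing more can be done
None
```

I handed in the job with all four cores upright and free-standing on their seats, largest to smallest from the red stop, each measured within about 2.5 mm of centre, at 22 s of the 96 s allowed; the hand-in returned no verdict.

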